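# Load the plates and crank the slide table under the lamp bridge

## Robot

A 7-joint arm with a two-finger parallel gripper is mounted at the origin on the work surface. World frame = base frame: x ahead of the robot, y to its left, z up, the work surface at z = 0. Lengths are in m, angles in rad, forces in N, time in s.
With the tool pointing down it reaches from about 0.425 to 0.925 m from the base axis. Payload 6.8 kg.
Tool frame: the origin (TCP) lies on the front face of the gripper's body, between the roots of the fingers; the fingertips stand 73 mm ahead of it and the grasp point (between the pads) lies 54 mm ahead of it (env.nose_length is the distance from the TCP to the fingertips, in m); z points along the fingers, y is the direction in which the jaws open and shut (so a half turn about z gives the same grasp; the last joint's range is limited). The gripper opens to 85 mm and grips with 20 to 120 N. Pads are 22 mm wide; open, the fingers measure 114 mm over their backs; the gripper's body (76 mm by 85 mm) begins 54 mm behind the grasp point. The pads swing forward as they close: fully open they stand 13 mm farther back than shut.
Start: joints at [-1.299, 0.477, 0.022, 1.555, -0.011, 1.109, -0.083], TCP at [0.25, 0.627, 0.304] pointing down, gripper open.
Joint ranges: [-2.96, 2.96], [-0.34, 2.1], [-1.41, 1.46], [0.24, 2.44], [-1.37, 4.51], [0.17, 1.92], [-2.96, 2.96]. Speed limits (rad/s): [2.39, 2.39, 3.14, 3.14, 3.14, 3.14, 3.14].

## Interface

Orientations are given as a unit quaternion [w, x, y, z].
In Python, from cell import env, kin, camera, calibration, job gives the robot as it stands. The module is installed in compiled form; this text tells all that it offers. Calls block until the motion is done:
- env.reach(position, orientation): joint-space move of the TCP to a pose.
- env.movel(position, velocity=0.15, rot=None, stop_force=None): straight line of the TCP; rot=None keeps the orientation; velocity is the mean speed in m/s. With stop_force (N) it stops when the force on the tool has changed by that much, and returns True; else False.
- env.goto_joints(angles): joint-space move.
- env.grip(opening, f_grip=None): finger opening in m; f_grip is the grip in N (None keeps the last); returns when the fingers have stopped.
- env.dwell(seconds).
- kin.inverse_kinematics(position, orientation): joint angles nearest the present ones, or None.
- env.get_state(): the state.
- camera(name): name is "scene" or "top" or "wrist"; returns (picture, depth): 400x640x3 uint8, blue, green, red; 400x640 float32, m along the optical axis (not along the pixel's ray), 0 where there is no reading.
- calibration(name): a dict with "fx", "fy", "cx", "cy" (pixels), "k1" (the pictures are not rectified: a ray, as slopes to the right and down, at radius r is drawn at 1 + k1 r^2 times it, then the intrinsics apply), "rvec" (rotation vector, rad) and "tvec" (3), from world to camera coordinates, as OpenCV has them. Camera axes: x right, y down, z forward; pixel columns grow to the right and rows downward; lengths in m; the calibration is good to about 2 mm. A picture is of the moment at which its call begins: read the wrist's pose just before it. calibration takes no time and is no camera call; for the wrist camera it gives the pose at the moment of the call.
A pose or a line that the arm cannot do raises env.PlanningError and nothing moves.
- job.job_done(): hands the job in, once; it reports no verdict.
The state is a dict: "time": time; "qpos": joint angles; "joint_velocities": joint speeds; "joint_torque": joint torques, N m; "tcp_pos": TCP position; "orientation": TCP orientation; "force": force on the tool from outside, world axes, zero at the start; "torque": the same for the moment, N m; "opening": finger opening in m.
Only numpy, scipy, OpenCV 4.12 (cv2) and the standard library are available. Lean on these libraries where they do the work, as an engineer would, in place of code of your own. Each camera call takes 0.05 s, during which the arm holds its last target. There are 200 camera calls.

## Task

Unhook every brass plate from the hook rail and stand each upright, fully down, in a slot of the blue rack while the slide table is still out. Then fit the loose crank onto the square shaft end and wind it clockwise through its full turns until the table is fully home against its stop under the lamp bridge. Finally pull the crank off and lay it flat in the middle of the black mat, leaving everything else on the bench alone.

Things in the scene. Friction and masses are not known exactly. Their poses are not given: they have to be found in the camera images.
- plate1_mid (a point): Centre (half-way up) of brass plate 1 of up to four alike (None = absent): 8 mm thick (its x), 44 wide (y), 122 tall (z, tab end up), 0.3 kg. A hanging window 16 mm wide spans 1 mm below to 29 mm above the centre; the solid grip tab above it, full width, spans 29 to 61 mm. It hangs by the window's top edge; grip the tab from above across its 8 mm, fingertips no lower than 31 mm above the centre.
- plate2_mid (a point): Centre of brass plate 2, same as plate 1 (None = absent).
- plate3_mid (a point): Centre of brass plate 3, same as plate 1 (None = absent).
- plate4_mid (a point): Centre of brass plate 4, same as plate 1 (None = absent).
- hook_rail: Fixed stand, origin on the bench. Level bar 12 mm thick along its y, centre 200 mm up. Hooks at y = -90, -30, 30, 90 mm: a level 8 mm rod runs from the bar 52 mm along -x (roughly to the robot), ending in a tip rising 8 mm above the rod's top. Plates hang about 27 mm out. Unhook: lift about 15 mm (over 8, under 22) and draw along -x by 40 mm or more.
- rack (a point): Centre of the floor of the blue rack on the slide table. x = direction of travel (away from the robot), y along the slots, z up. A channel 14 mm wide (x), walls 15 mm thick and 35 mm high, is divided into four open-topped slots 14 x 52 mm, centred at y = -84, -28, 28, 84 mm. One plate per slot, any slot, lower end down, thickness along x; a seated plate's centre is 61 mm above this floor.
- slide_table (a joint): Travel of the slide table in m: 0 = out towards the robot (loading end), 0.15 = fully home under the lamp bridge, against its stop. It moves only as the shaft turns, 50 mm a full turn; it cannot well be pushed by hand.
- shaft (a joint): Angle of the upright drive shaft in rad, growing clockwise seen from above, 0 to 18.85 (three turns; home stop). Clockwise drives the table home. It takes about 0.25 N m to turn, stays where it is left, and starts between 0.1 and 1.4.
- shaft_seat (a point): On the shaft's axis, on top of the round collar (60 mm across) of the green gearbox, 110 mm above the bench: the crank's underside comes to rest here. The 20 mm square shaft end stands 34 mm up from here; x and y are square to its flats and turn with it.
- crank_hub (a point): Centre, half-way up, of the square steel hub (44 x 44 mm, 60 high) of the removable crank (0.5 kg); 30 mm above what the crank lies on. x runs along the arm to the handle 85 mm away, z up. The arm is 14 mm thick, 26 wide, flush with the underside; a stub 14 mm thick, 36 wide reaches 52 mm the other way. Grip the hub across two flats, fingertips above the arm.
- crank_socket (a point): Mouth of the crank's square socket, in the middle of the hub's underside, 30 mm below crank_hub, same axes: 22.6 mm square (1.3 mm clear each side), 36 mm deep, 3 mm chamfer. Fits the shaft in four positions 90 degrees apart; fully down, this point is at shaft_seat.
- crank_grip (a point): Centre of the crank's red upright handle sleeve, 26 mm in diameter, from 17 to 83 mm above the crank's underside, on an 85 mm radius from the hub's axis; this point is 52 mm above the underside. The sleeve spins freely on its pin, so it can be held firmly while winding.
- crank_mid (a point): Point of the crank's arm 35 mm from the hub's axis towards the handle, about the middle of the whole crank, 7 mm above its underside.
- mat: Black rubber mat fixed on the bench, 150 mm (its x) by 230 mm (its y), 4 mm thick; origin at the centre of its underside. The crank's resting place.
- oil_can: Green bottle, 52 mm across, 130 mm high, origin at its underside; leave alone.
- hammer: Hammer lying on the bench; leave alone.
- brass_disc: Brass disc, 64 mm across, 14 mm thick; leave alone.
- jar: Amber jar, 60 mm across, 75 mm high; leave alone.
- scraper: Screwdriver-like scraper lying on the bench; leave alone.
- offcut: Copper offcut 90 x 50 x 12 mm; leave alone.
- machine: Green base of the inspection unit, fixed, origin under it, x = the table's direction of travel. The grey lamp bridge crosses it at x = 190 mm, underside 255 mm above the bench, 340 mm long. The gearbox under the shaft is 100 x 100 x 100 mm. The slide table is 110 mm (x) by 250 mm (y), its top (the rack's floor) 50 mm above the bench.
Mind the look-alikes: they are no part of the job. What is shaped like the part that bears plate1_mid but pink or white is not meant.

How it is judged:
On the way, in this order (a step that is already met when the one before it is completed fails the run):
1. every plate stands in the rack and is let go, the slide table still out (x of plate1_mid in the frame of rack between -0.02 and 0.02 m and y of plate1_mid in the frame of rack between -0.115 and 0.115 m and z of plate1_mid in the frame of rack between 0.05 and 0.068 m and angle between each of plate1_mid, plate2_mid, plate3_mid, plate4_mid's own z axis and vertical below 0.3 rad and x of plate2_mid in the frame of rack between -0.02 and 0.02 m and y of plate2_mid in the frame of rack between -0.115 and 0.115 m and z of plate2_mid in the frame of rack between 0.05 and 0.068 m and x of plate3_mid in the frame of rack between -0.02 and 0.02 m and y of plate3_mid in the frame of rack between -0.115 and 0.115 m and z of plate3_mid in the frame of rack between 0.05 and 0.068 m and x of plate4_mid in the frame of rack between -0.02 and 0.02 m and y of plate4_mid in the frame of rack between -0.115 and 0.115 m and z of plate4_mid in the frame of rack between 0.05 and 0.068 m and contact force between the fingers and plate1 below 0.3 N and contact force between the fingers and plate2 below 0.3 N and contact force between the fingers and plate3 below 0.3 N and contact force between the fingers and plate4 below 0.3 N and value of joint slide_table below 0.03 m), for 0.3 s.
2. the crank is on the shaft and has wound the table half-way, the plates still in the rack (horizontal distance between crank_socket and shaft_seat below 0.01 m and z of crank_socket in the frame of shaft_seat between -0.01 and 0.012 m and angle between crank_socket's own z axis and vertical below 0.25 rad and value of joint slide_table between 0.06 and 0.1 m and x of plate1_mid in the frame of rack between -0.02 and 0.02 m and y of plate1_mid in the frame of rack between -0.115 and 0.115 m and z of plate1_mid in the frame of rack between 0.05 and 0.068 m and angle between each of plate1_mid, plate2_mid, plate3_mid, plate4_mid's own z axis and vertical below 0.3 rad and x of plate2_mid in the frame of rack between -0.02 and 0.02 m and y of plate2_mid in the frame of rack between -0.115 and 0.115 m and z of plate2_mid in the frame of rack between 0.05 and 0.068 m and x of plate3_mid in the frame of rack between -0.02 and 0.02 m and y of plate3_mid in the frame of rack between -0.115 and 0.115 m and z of plate3_mid in the frame of rack between 0.05 and 0.068 m and x of plate4_mid in the frame of rack between -0.02 and 0.02 m and y of plate4_mid in the frame of rack between -0.115 and 0.115 m and z of plate4_mid in the frame of rack between 0.05 and 0.068 m), for 0.02 s.
3. with the crank on the shaft, the table is wound fully home (horizontal distance between crank_socket and shaft_seat below 0.01 m and z of crank_socket in the frame of shaft_seat between -0.01 and 0.012 m and angle between crank_socket's own z axis and vertical below 0.25 rad and value of joint slide_table above 0.145 m and x of plate1_mid in the frame of rack between -0.02 and 0.02 m and y of plate1_mid in the frame of rack between -0.115 and 0.115 m and z of plate1_mid in the frame of rack between 0.05 and 0.068 m and angle between each of plate1_mid, plate2_mid, plate3_mid, plate4_mid's own z axis and vertical below 0.3 rad and x of plate2_mid in the frame of rack between -0.02 and 0.02 m and y of plate2_mid in the frame of rack between -0.115 and 0.115 m and z of plate2_mid in the frame of rack between 0.05 and 0.068 m and x of plate3_mid in the frame of rack between -0.02 and 0.02 m and y of plate3_mid in the frame of rack between -0.115 and 0.115 m and z of plate3_mid in the frame of rack between 0.05 and 0.068 m and x of plate4_mid in the frame of rack between -0.02 and 0.02 m and y of plate4_mid in the frame of rack between -0.115 and 0.115 m and z of plate4_mid in the frame of rack between 0.05 and 0.068 m), for 0.1 s.
At the end, for the whole second after the job is handed in: Every plate stands in the rack (on the rack floor within about 10 mm, tilted less than 17 degrees), the table is within 5 mm of its home stop, the crank lies flat and still on the mat with its middle within 50 mm of the mat's centre (x of plate1_mid in the frame of rack between -0.02 and 0.02 m and y of plate1_mid in the frame of rack between -0.115 and 0.115 m and z of plate1_mid in the frame of rack between 0.05 and 0.068 m and angle between each of plate1_mid, plate2_mid, plate3_mid, plate4_mid's own z axis and vertical below 0.3 rad and x of plate2_mid in the frame of rack between -0.02 and 0.02 m and y of plate2_mid in the frame of rack between -0.115 and 0.115 m and z of plate2_mid in the frame of rack between 0.05 and 0.068 m and x of plate3_mid in the frame of rack between -0.02 and 0.02 m and y of plate3_mid in the frame of rack between -0.115 and 0.115 m and z of plate3_mid in the frame of rack between 0.05 and 0.068 m and x of plate4_mid in the frame of rack between -0.02 and 0.02 m and y of plate4_mid in the frame of rack between -0.115 and 0.115 m and z of plate4_mid in the frame of rack between 0.05 and 0.068 m and value of joint slide_table above 0.145 m and horizontal distance between crank_mid and mat below 0.05 m and height (world z) of crank_mid below 0.017 m and angle between crank_mid's own z axis and vertical below 0.1 rad and linear speed of each of crank, plate1, plate2, plate3, plate4 below 0.02 m/s); the robot touches nothing.
It fails at once if a bystander (oil can, hammer, brass disc, jar, scraper, offcut) is moved more than 3 cm (distance of any of oil_can, hammer, brass_disc, jar, scraper, offcut from where it was at the start of the episode above 0.03 m).
Of plate1, plate2, plate3, plate4 only 2 to 4 are there at a start; the rules pass over those that are not, and their reading is None.
At some moment in a run one of crank may be knocked a few centimetres aside while the robot is not near it.
It also fails if it takes over 210 s, if anything falls off the work surface, if the arm or the gripper's body presses on something with over 40 N, if the wrist force passes 120 N, or if a joint passes its speed limit or range.

## Working session

There is one attempt and no reset: what is moved stays moved. The work goes in short steps, each a Python script; the robot and the scene stay as the last script left them, time stands still between calls to the robot, and variables do not carry over. Pictures are saved under pics/ and viewed, about 12 in all and at most 16, crops included, and the job is handed in when it is done.

```bash
mkdir -p pics; ls
cat > h.py <<'E'
import numpy as np, cv2
from cell import env, kin, camera, calibration, job
def cal(n):
    c=calibration(n); R=cv2.Rodrigues(np.array(c["rvec"],float))[0]; return c,R,np.array(c["tvec"],float).ravel()
def slopes(c,u,v):
    x=(np.asarray(u,float)-c["cx"])/c["fx"]; y=(np.asarray(v,float)-c["cy"])/c["fy"]
    a,b=x.copy(),y.copy()
    for _ in range(20):
        s=1+c["k1"]*(a*a+b*b); a,b=x/s,y/s
    return a,b
def cloud(d,C):
    c,R,t=C; v,u=np.mgrid[:d.shape[0],:d.shape[1]]; a,b=slopes(c,u,v)
    P=np.stack([a*d,b*d,d],-1)-t
    W=P@R; W[d<=0]=np.nan; return W
def onplane(C,u,v,z):
    c,R,t=C; a,b=slopes(c,u,v); o=-R.T@t; r=np.stack([a,b,np.ones_like(a)],-1)@R
    return o+r*((z-o[2])/r[...,2])[...,None]
def project(C,p):
    c,R,t=C; q=np.asarray(p,float)@R.T+t; a,b=q[...,0]/q[...,2],q[...,1]/q[...,2]
    s=1+c["k1"]*(a*a+b*b); return np.stack([a*s*c["fx"]+c["cx"],b*s*c["fy"]+c["cy"]],-1)
E
python3 - <<'E'
from h import *
for n in("scene","top"):
    C=cal(n); im,d=camera(n); cv2.imwrite(f"pics/{n}0.png",im); np.savez(f"{n}0.npz",im=im,d=d)
    print(n,C[0],-C[1].T@C[2])
print(env.get_state())
E
```

```text
pics
scene {'fx': 375.5516225209773, 'fy': 375.5516225209773, 'cx': 324.26714694715145, 'cy': 204.8111913888889, 'k1': -0.03723908093206339, 'rvec': array([ 2.07428583,  1.09614087, -0.52520536]), 'tvec': array([-0.24978758, -0.20137928,  1.61567836])} [ 1.27219888 -0.52578422  0.90466843]
top {'fx': 480.0419292281246, 'fy': 480.0419292281246, 'cx': 316.7268445103237, 'cy': 206.26119683713225, 'k1': 0.010092501816111786, 'rvec': array([ 2.10611554, -2.12186541,  0.21012829]), 'tvec': array([-0.04271934,  0.53344513,  1.34057946])} [ 0.25420902 -0.05014495  1.42000183]
{'time': 0.1, 'qpos': array([-1.29911606,  0.47769406,  0.02237879,  1.5563245 , -0.01148836,
        1.10933658, -0.08308307]), 'joint_velocities': array([-1.15360842e-03, -3.15384207e-03, -6.95054143e-04, -3.04068809e-03,
        1.70292590e-05,  4.52510729e-04,  1.28327364e-03]), 'joint_torque': array([ 3.96306859e-03, -5.97753417e+01,  1.61314096e+00, -2.81954116e+01,
        1.27475956e-02,  5.04804833e-03, -1.69893838e-06]), 'tcp_pos': array([0.25010521, 0.62651202, 0.3030511 ]), 'orientation': array([-8.24690625e-05,  1.88745868e-01,  9.82025626e-01, -8.12755897e-04]), 'force': array([-0.09739431,  0.33308357,  1.20189929]), 'torque': array([-1.67793315e-02,  8.95334603e-05,  1.18098220e-02]), 'opening': 0.08505602703612157}
```

View pics/scene0.png

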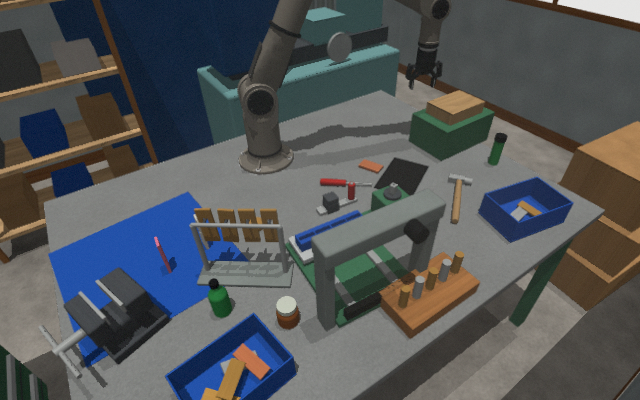

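View pics/top0.png

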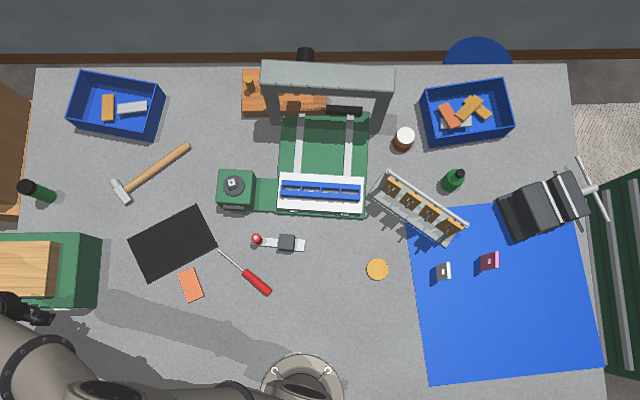

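The top view shows four brass plates on the rail (~388,188 / 404,199 / 425,215 / 445,227). It also shows the white plate (443,270) and the pink one (488,261), both look-alikes standing on the blue sheet. The rack is at (320,190), the shaft at (235,184), and the crank hub at (286,243) with its red handle at (257,239). The mat is at (172,243). Next I'll measure these and confirm them in one enlarged crop.

Run:
```python
from h import *
f=np.load("top0.npz"); im,d=f["im"],f["d"]; C=cal("top"); W=cloud(d,C)
hsv=cv2.cvtColor(im,cv2.COLOR_BGR2HSV); H,S,V=hsv[...,0].astype(int),hsv[...,1],hsv[...,2]
def reg(u0,v0,u1,v1):
    m=np.zeros(d.shape,bool); m[v0:v1,u0:u1]=1; return m
def rep(n,m):
    v,u=np.nonzero(m&~np.isnan(W[...,2]))
    if len(u)<6: print(n,len(u));return
    P=W[v,u]; r=cv2.minAreaRect(P[:,:2].astype(np.float32)*1000)
    print(n,len(u),"med",np.median(P,0).round(4),"rect",np.round(r[0],1),np.round(r[1],1),round(r[2],1),"z",np.percentile(P[:,2],[2,50,98]).round(3))
Z=W[...,2]
rep("mat",reg(110,190,235,300)&(V<70)&(Z<0.02))
rep("rack blue",reg(270,170,370,210)&(H>100)&(H<130)&(S>120)&(Z>0.07))
rep("table",reg(260,160,380,225)&(S<40)&(V>200)&(abs(Z-.05)<.012))
rep("gearbox",reg(205,160,265,215)&(abs(Z-.1)<.004))
rep("collar",reg(205,160,265,215)&(abs(Z-.11)<.004)&(S<60))
rep("shaft",reg(205,160,265,215)&(abs(Z-.144)<.006))
rep("hub",reg(240,225,315,260)&(abs(Z-.06)<.008)&(S<80))
rep("arm/stub",reg(240,225,315,260)&(abs(Z-.014)<.005)&(S<80))
rep("red",reg(240,225,315,260)&((H<8)|(H>172))&(S>120)&(Z>.06))
rep("railtop",reg(365,160,475,250)&(Z>.19)&(Z<.215)&(S<70))
m=reg(365,160,475,250)&(H>12)&(H<28)&(S>90)&(Z>.15)
n,l=cv2.connectedComponents(m.astype(np.uint8))
for i in range(1,n):
    if (l==i).sum()>8: rep(f"plate{i} px{np.argwhere(l==i).mean(0)[::-1].round()}",l==i)
bridge=reg(255,50,400,120)&(Z>.22); rep("bridge",bridge)
b=cv2.resize(im[160:260,210:480],None,fx=2.9,fy=2.9,interpolation=cv2.INTER_CUBIC); cv2.imwrite("pics/c1.png",b)
```

```text
mat 3817 med [0.4352 0.3836 0.0053] rect [436.5 383.6] [149.7 229.9] 28.3 z [-0.001  0.005  0.011]
rack blue 931 med [ 0.5752 -0.0566  0.0852] rect [575.7 -56.7] [226.9  45.8] 85.7 z [0.072 0.085 0.091]
table 1488 med [ 0.5507 -0.059   0.0506] rect [592.9 -58.4] [248.5 152.7] 85.8 z [0.044 0.051 0.057]
gearbox 699 med [0.5791 0.1874 0.1005] rect [583.6 187.5] [ 99.7 100.6] 86.6 z [0.096 0.101 0.104]
collar 240 med [0.5788 0.1851 0.1106] rect [583.3 188.1] [58.8 57.5] 44.7 z [0.106 0.111 0.114]
shaft 53 med [0.5829 0.188  0.1448] rect [583.5 187.7] [20.6 19.8] 13.0 z [0.139 0.145 0.148]
hub 238 med [0.429  0.0441 0.0601] rect [433.9  77.8] [114.2  44.1] 83.5 z [0.054 0.06  0.066]
arm/stub 282 med [0.4314 0.0744 0.014 ] rect [427.9  67.7] [215.6  57.9] 79.4 z [0.009 0.014 0.018]
red 44 med [0.4376 0.1242 0.0828] rect [437.9 126.4] [21.9 23.9] 3.6 z [0.066 0.083 0.088]
railtop 632 med [ 0.5128 -0.328   0.2046] rect [ 504.8 -317.3] [252.7  63.3] 53.3 z [0.197 0.205 0.212]
plate1 px[392. 186.] 166 med [ 0.555  -0.2446  0.2176] rect [ 555.5 -244.4] [43.5  9.5] 53.4 z [0.151 0.218 0.239]
plate2 px[412. 199.] 175 med [ 0.5204 -0.2936  0.2171] rect [ 524.9 -297. ] [43.  20.2] 53.4 z [0.153 0.217 0.24 ]
plate3 px[431. 211.] 172 med [ 0.4877 -0.3385  0.2161] rect [ 492.  -344.1] [43.7 21.2] 50.3 z [0.153 0.216 0.24 ]
plate4 px[451. 225.] 197 med [ 0.4506 -0.3876  0.214 ] rect [ 450.2 -397.1] [58.4 23.9] 70.2 z [0.153 0.214 0.239]
bridge 4663 med [ 0.8043 -0.0675  0.3097] rect [833.7 -75.5] [339.6 112.7] 85.8 z [0.264 0.31  0.315]
```

View pics/c1.png

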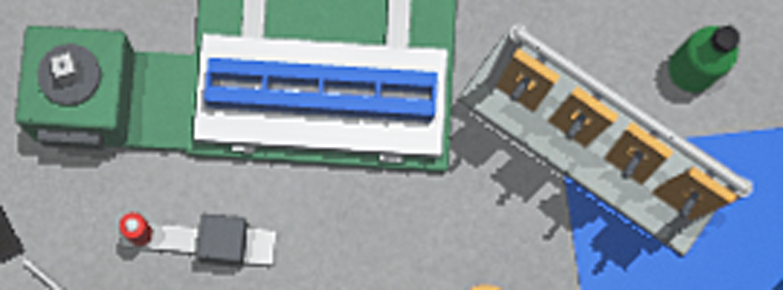

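The crop confirms four brass plates hanging on the rail; the pink and white pieces stand elsewhere. The crank hub is at crop (222,238), the shaft at (62,68) and the rack channel at (320,88). Measured sizes agree with the description: mat 150x230, gearbox 100, shaft 20, rail 252. I'll refine the rail and plates, then move above the first one.

```bash
cat >> h.py <<'E'
def down(theta):  # tool z down, tool y (jaws) at world angle theta
    a=(theta+np.pi/2)/2; return np.array([0,np.cos(a),np.sin(a),0])
def best(p,theta):
    out=[]
    for t in (theta,theta+np.pi):
        q=kin.inverse_kinematics(np.array(p,float),down(t))
        if q is not None: out.append((abs(np.asarray(q)[6]),t))
    return min(out)[1] if out else None
def ux(a): return np.array([np.cos(a),np.sin(a)])
def uy(a): return np.array([-np.sin(a),np.cos(a)])
E
python3 - <<'E'
from h import *
f=np.load("top0.npz"); im,d=f["im"],f["d"]; C=cal("top"); W=cloud(d,C); Z=W[...,2]
hsv=cv2.cvtColor(im,cv2.COLOR_BGR2HSV); H,S,V=hsv[...,0].astype(int),hsv[...,1],hsv[...,2]
R=np.zeros(d.shape,bool); R[165:250,365:478]=1
# top faces: bright brass, height>.228
m=R&(H>12)&(H<28)&(S>90)&(Z>.226)&(V>150)
n,l=cv2.connectedComponents(m.astype(np.uint8)); cs=[]
for i in range(1,n):
    if (l==i).sum()<12: continue
    v,u=np.nonzero(l==i); P=onplane(C,u,v,.236); r=cv2.minAreaRect((P[:,:2]*1000).astype(np.float32))
    cs.append(P[:,:2].mean(0)); print("plate",len(u),P.mean(0).round(4),np.round(r,1) if 0 else r, "zmed",np.median(W[v,u][:,2]).round(3), "depthxy",np.median(W[v,u][:,:2],0).round(4))
cs=np.array(cs); vx,vy,_,_=cv2.fitLine((cs*1000).astype(np.float32),cv2.DIST_L2,0,.01,.01).ravel()
print("plate line angle",np.degrees(np.arctan2(vy,vx)), "spacing",np.linalg.norm(np.diff(cs,axis=0),axis=1))
b=R&(S<70)&(Z>.197)&(Z<.213)
v,u=np.nonzero(b); P=W[v,u]; 
L=cv2.fitLine((P[:,:2]*1000).astype(np.float32),cv2.DIST_HUBER,0,.01,.01).ravel(); print("bar",L,np.degrees(np.arctan2(L[1],L[0])))
# rack: blue wall tops
b=(H>100)&(H<130)&(S>120)&(abs(Z-.085)<.006); b[:, :270]=0;b[:,370:]=0
v,u=np.nonzero(b); P=onplane(C,u,v,.085); print("rack",cv2.minAreaRect((P[:,:2]*1000).astype(np.float32)),P[:,:2].mean(0))
s=env.get_state(); print(best((.55,-.25,.35),np.radians(-35)),best((.58,-.06,.35),np.radians(-4)))
E
```

```text
plate 53 [ 0.5566 -0.245   0.236 ] ((556.4927368164062, -245.09146118164062), (43.45441436767578, 7.312734127044678), 54.43394470214844) zmed 0.237 depthxy [ 0.5567 -0.2459]
plate 52 [ 0.521 -0.295  0.236] ((521.2608032226562, -294.3085021972656), (42.942501068115234, 7.254518032073975), 54.38462448120117) zmed 0.236 depthxy [ 0.5204 -0.2954]
plate 51 [ 0.489  -0.3402  0.236 ] ((489.0111083984375, -340.2337951660156), (41.618186950683594, 7.461629390716553), 53.044212341308594) zmed 0.236 depthxy [ 0.4891 -0.3396]
plate 53 [ 0.4499 -0.3915  0.236 ] ((450.04107666015625, -391.32196044921875), (41.846221923828125, 7.17407751083374), 54.41814041137695) zmed 0.236 depthxy [ 0.4506 -0.3914]
plate line angle 53.999763 spacing [0.06133235 0.05537894 0.06450559]
bar [   0.59703      0.8022189  520.5552    -331.89194  ] 53.342518
rack ((575.361083984375, -56.61018371582031), (227.3582305908203, 44.768943786621094), 85.77001190185547) [ 0.57520917 -0.05648706]
-0.6108652381980153 -0.06981317007977318
```

Run:
```python
from h import *
env.grip(.03)
env.reach([.56,-.06,.42],down(np.radians(-4.2)))
env.dwell(.2)
def blue():
    C=cal("wrist"); im,d=camera("wrist"); W=cloud(d,C); Z=W[...,2]
    h=cv2.cvtColor(im,cv2.COLOR_BGR2HSV); b=(h[...,0]>100)&(h[...,0]<130)&(h[...,1]>120)&(abs(Z-.085)<.006)&(abs(W[...,1]+.06)<.2)
    v,u=np.nonzero(b); P=onplane(C,u,v,.085); print("wrist rack",len(u),cv2.minAreaRect((P[:,:2]*1000).astype(np.float32)) if len(u) else 0, "z",np.median(W[v,u][:,2]) if len(u) else 0)
    return im
im=blue(); cv2.imwrite("pics/w1.png",im)
th=np.radians(-36)
env.reach([.52-.05*np.cos(th),-.30-.05*np.sin(th),.42],down(th)); env.dwell(.2)
C=cal("wrist"); im,d=camera("wrist"); W=cloud(d,C); Z=W[...,2]
h=cv2.cvtColor(im,cv2.COLOR_BGR2HSV); m=(h[...,0]>10)&(h[...,0]<28)&(h[...,1]>90)&(abs(Z-.236)<.006)
n,l=cv2.connectedComponents(m.astype(np.uint8))
for i in range(1,n):
    if (l==i).sum()<30: continue
    v,u=np.nonzero(l==i); P=onplane(C,u,v,.236); print("plate",len(u),cv2.minAreaRect((P[:,:2]*1000).astype(np.float32)))
cv2.imwrite("pics/w2.png",im); s=env.get_state(); print(s["time"],s["tcp_pos"])
cv2.imwrite("pics/w12.png",np.hstack([cv2.resize(cv2.imread("pics/w1.png"),(400,250)),cv2.resize(im,(400,250))]))
```

```text
wrist rack 5297 ((574.9496459960938, -58.35516357421875), (226.8389892578125, 43.038787841796875), 85.58631134033203) z 0.08500930571618322
plate 857 ((555.1505126953125, -246.03257751464844), (43.3787841796875, 9.090124130249023), 54.57686233520508)
plate 734 ((520.1655883789062, -295.01800537109375), (44.52519989013672, 9.091075897216797), 53.53279495239258)
plate 217 ((497.3701171875, -328.6298522949219), (16.255714416503906, 9.076573371887207), 51.36157989501953)
plate 36 ((438.66741943359375, -399.9786682128906), (15.704916000366211, 1.6687445640563965), 56.53350830078125)
4.7667 [ 0.48054175 -0.26915378  0.41982427]
```

View pics/w12.png

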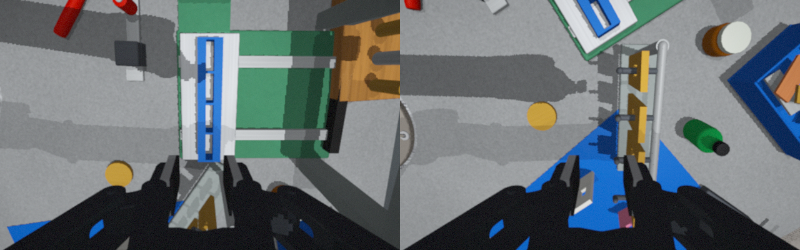

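The wrist views show the rack (208,100) and the plates (635,75 and 635,135). Both agree with the top camera to within 2 mm. Next: first plate.

```bash
cat >> h.py <<'E'
RY=np.radians(-4.3); RC=np.array([.5751,-.0575]); HY=np.radians(-36)
OFF=.109  # TCP above plate centre when held
def take(xy,yoff):
    xy=np.array(xy); d=down(HY)
    env.grip(.026,40)
    env.reach([*xy,.38],d)
    hit=env.movel([*xy,.175+OFF],.12,stop_force=15)
    env.grip(0.0,40); s=env.get_state(); print("down hit",hit,"opening",s["opening"].round(4),"tcp",s["tcp_pos"].round(4))
    z=s["tcp_pos"][2]
    env.movel([*xy,z+.015],.06)
    o=xy-.055*ux(HY); env.movel([*o,z+.015],.08); env.movel([*o,.40],.2)
    print("opening carried",env.get_state()["opening"].round(4),"F",env.get_state()["force"].round(1))
def place(yoff,dx=0):
    t=RC+yoff*uy(RY)+dx*ux(RY)
    env.reach([*t,.40],down(RY)); env.movel([*t,.111+OFF+.05],.15); env.dwell(.2)
    hit=env.movel([*t,.111+OFF-.004],.04,stop_force=8); s=env.get_state()
    print("insert hit",hit,"z err mm",(s["tcp_pos"][2]-.111-OFF)*1000,"F",s["force"].round(1),"open",s["opening"].round(4)); return s["tcp_pos"][2]-.111-OFF
def leave():
    p=env.get_state()["tcp_pos"].copy(); env.grip(.03); env.movel([p[0],p[1],.40],.15); print("t",env.get_state()["time"])
E
python3 - <<'E'
from h import *
take((.5556,-.2456),0)
e=place(-.084)
if abs(e)<.006: leave()
C=cal("scene");im,d=camera("scene"); cv2.imwrite("pics/s2.png",cv2.resize(im[150:330,180:420],None,fx=2.5,fy=2.5))
E
```

```text
Traceback (most recent call last):
  File "h.py", line 38, in take
    env.grip(0.0,40); s=env.get_state(); print("down hit",hit,"opening",s["opening"].round(4),"tcp",s["tcp_pos"].round(4))
                                                                        ^^^^^^^^^^^^^^^^^^
AttributeError: 'float' object has no attribute 'round'
```

The script stopped with the plate gripped, before the lift. I'll fix the print and resume.

```bash
sed -i 's/s\["opening"\].round(4)/round(s["opening"],4)/g; s/env.get_state()\["opening"\].round(4)/round(env.get_state()["opening"],4)/g' h.py
python3 - <<'E'
from h import *
s=env.get_state(); print(s["opening"],s["tcp_pos"],s["force"])
xy=s["tcp_pos"][:2].copy(); z=s["tcp_pos"][2]
assert .006<s["opening"]<.011
env.movel([*xy,z+.015],.06)
o=xy-.055*ux(HY); env.movel([*o,z+.015],.08); env.movel([*o,.40],.2)
s=env.get_state();print(s["opening"],s["force"])
e=place(-.084)
if abs(e)<.006: leave()
im,d=camera("scene"); cv2.imwrite("pics/s2.png",cv2.resize(im[150:330,180:420],None,fx=2.5,fy=2.5))
E
```

```text
0.007118799025137991 [ 0.55603586 -0.24590867  0.28488888] [0.89733457 0.07467052 4.05938018]
0.007017376329992629 [ 0.2009421   0.40421331 -3.15948029]
insert hit True z err mm 1.082234425706874 F [-0.9  0.4  5.5] open 0.0072
t 13.0583
```

View pics/s2.png

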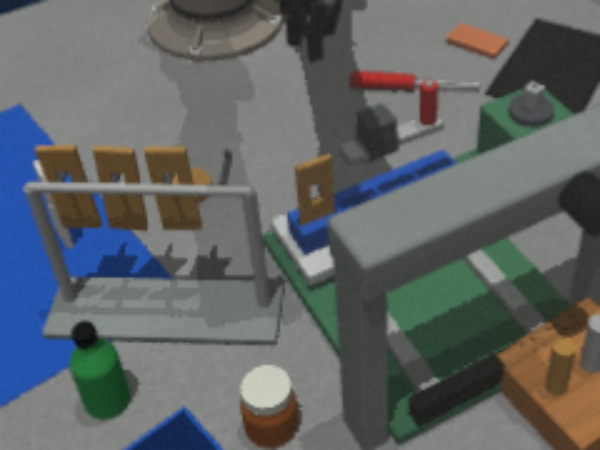

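The plate stands seated in the end slot, at (315,190) in the crop, and three are left on the rail. Continuing with those.

Run:
```python
from h import *
for xy,y in (((.5206,-.2950),-.028),((.4885,-.3402),.028),((.4497,-.3918),.084)):
    take(xy,0)
    if not .005<env.get_state()["opening"]<.011: print("grasp failed"); break
    e=place(y)
    if abs(e)>.006: print("not seated"); break
    leave()
im,d=camera("scene"); cv2.imwrite("pics/s3.png",cv2.resize(im[130:330,180:460],None,fx=2.5,fy=2.5))
im,d=camera("top"); np.savez("top1.npz",im=im,d=d)
```

```text
down hit False opening 0.0073 tcp [ 0.521  -0.2953  0.2849]
opening carried 0.0073 F [ 0.   0.3 -3. ]
insert hit True z err mm 1.2545433040813403 F [-1.5  0.7  6.8] open 0.007
t 22.0083
down hit False opening 0.0071 tcp [ 0.489  -0.3405  0.2849]
opening carried 0.0072 F [-0.1  0.  -4.9]
insert hit True z err mm 34.44940823352287 F [-1.3  1.2  6.9] open 0.0071
not seated
```

View pics/s3.png

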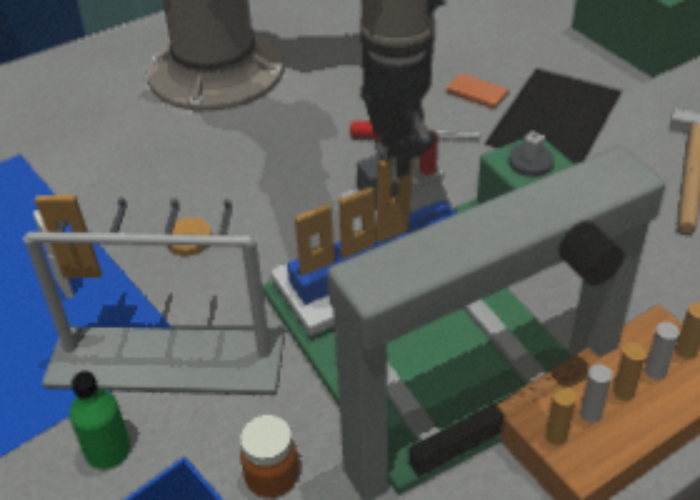

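Plate 3 stopped 34 mm high, so it is standing on the wall or divider top, at (395,200) in the crop. I'll lift a little and measure the plate against the slot.

Run:
```python
from h import *
s=env.get_state(); p=s["tcp_pos"].copy(); env.movel([p[0],p[1],p[2]+.012],.05); env.dwell(.2)
p=env.get_state()["tcp_pos"]
C=cal("scene"); im,d=camera("scene"); W=cloud(d,C); 
h=cv2.cvtColor(im,cv2.COLOR_BGR2HSV); L=np.stack([(W[...,:2]-RC)@ux(RY),(W[...,:2]-RC)@uy(RY),W[...,2]],-1)
br=(h[...,0]>10)&(h[...,0]<28)&(h[...,1]>90)&(abs(L[...,0])<.04)&(abs(L[...,1])<.12)
print("tcp local",(p[:2]-RC)@ux(RY),(p[:2]-RC)@uy(RY))
for lo,hi in((-.115,-.056),(-.056,.0),(.0,.056)):
    m=br&(L[...,1]>lo)&(L[...,1]<hi)&(L[...,2]>.1); Q=L[m]; 
    print(m.sum(),"x med %.4f"%np.median(Q[:,0]),"y pct",np.percentile(Q[:,1],[1,50,99]).round(4),"z",np.percentile(Q[:,2],[1,99]).round(3))
bl=(h[...,0]>100)&(h[...,0]<130)&(h[...,1]>120)&(abs(L[...,2]-.085)<.005)&(abs(L[...,0])<.03)
Q=L[bl]; print("rack scene",np.percentile(Q[:,0],[1,99]).round(4),np.percentile(Q[:,1],[1,99]).round(4))
```

```text
tcp local 9.710715030021837e-05 0.028341862623259665
240 x med 0.0020 y pct [-0.1063 -0.0864 -0.0654] z [0.101 0.175]
246 x med 0.0018 y pct [-0.0492 -0.0273 -0.0053] z [0.101 0.175]
299 x med 0.0020 y pct [0.0003 0.0151 0.045 ] z [0.102 0.219]
rack scene [-0.0205  0.0221] [-0.1147  0.1114]
```

Run:
```python
from h import *
C=cal("scene"); im,d=camera("scene"); W=cloud(d,C); 
h=cv2.cvtColor(im,cv2.COLOR_BGR2HSV); L=np.stack([(W[...,:2]-RC)@ux(RY),(W[...,:2]-RC)@uy(RY),W[...,2]],-1)
br=(h[...,0]>10)&(h[...,0]<28)&(h[...,1]>90)&(abs(L[...,0])<.04)&(abs(L[...,1])<.12)
for lo,hi in((.1,.115),(.115,.13),(.13,.145),(.145,.16),(.175,.195),(.195,.22)):
    m=br&(L[...,2]>lo)&(L[...,2]<hi)&(L[...,1]>-.003); Q=L[m]
    if len(Q)>5: print(lo,len(Q),np.percentile(Q[:,1],[0,2,50,98]).round(4),"x",np.median(Q[:,0]).round(4))
cv2.imwrite("pics/s4.png",cv2.resize(im[180:260,280:380],None,fx=6,fy=6,interpolation=cv2.INTER_CUBIC))
```

```text
0.1 40 [-0.0005 -0.0004  0.0186  0.0404] x 0.0021
0.115 48 [-0.0002  0.0005  0.018   0.0398] x 0.0024
0.13 45 [0.0012 0.0018 0.0212 0.0425] x 0.0023
0.145 51 [0.0021 0.0025 0.0226 0.0431] x 0.0018
0.175 43 [0.0027 0.0033 0.0137 0.0465] x 0.0023
0.195 38 [0.0029 0.0032 0.01   0.0441] x 0.002
```

View pics/s4.png

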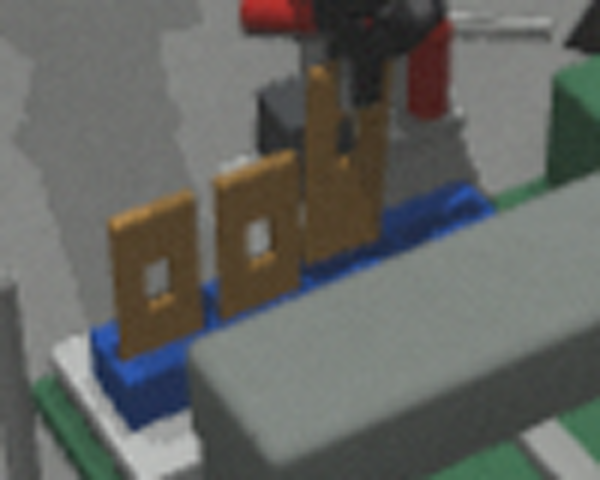

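In the crop, the held plate (345,165) sits about 8 mm too far towards -y at its bottom edge, over the divider, and is slightly tilted. I'll shift it by +7.5 mm and retry.

Run:
```python
from h import *
p=env.get_state()["tcp_pos"].copy()
t=p[:2]+.0075*uy(RY); env.movel([*t,p[2]],.05); env.dwell(.3)
hit=env.movel([*t,.111+OFF-.004],.04,stop_force=8); s=env.get_state(); e=s["tcp_pos"][2]-.111-OFF
print(hit,e,s["force"].round(1))
if abs(e)<.006: 
    leave()
    env.reach([*(np.array([.4497,-.3918])-.06*ux(HY)+.04*uy(HY)),.42],down(HY)); env.dwell(.2)
    C=cal("wrist"); im,d=camera("wrist"); W=cloud(d,C); Z=W[...,2]
    h=cv2.cvtColor(im,cv2.COLOR_BGR2HSV); m=(h[...,0]>10)&(h[...,0]<28)&(h[...,1]>90)&(abs(Z-.236)<.006)
    n,l=cv2.connectedComponents(m.astype(np.uint8))
    for i in range(1,n):
        if (l==i).sum()<30: continue
        v,u=np.nonzero(l==i); P=onplane(C,u,v,.236); print("plate",len(u),cv2.minAreaRect((P[:,:2]*1000).astype(np.float32)))
```

```text
True 0.0018404150496639793 [-1.2  0.4  5.6]
t 33.5417
plate 549 ((448.9507751464844, -391.70550537109375), (44.46273422241211, 9.356453895568848), 54.39102554321289)
```

Run:
```python
from h import *
take((.4495,-.3915),0)
e=place(.084)
if abs(e)<.006: leave()
C=cal("scene"); im,d=camera("scene"); W=cloud(d,C); 
h=cv2.cvtColor(im,cv2.COLOR_BGR2HSV); L=np.stack([(W[...,:2]-RC)@ux(RY),(W[...,:2]-RC)@uy(RY),W[...,2]],-1)
br=(h[...,0]>10)&(h[...,0]<28)&(h[...,1]>90)&(abs(L[...,0])<.04)&(abs(L[...,1])<.13)&(L[...,2]>.1)
n,l=cv2.connectedComponents(br.astype(np.uint8))
for i in range(1,n):
    Q=L[l==i]
    if len(Q)>20: print(len(Q),"y",np.percentile(Q[:,1],[1,50,99]).round(4),"x",np.median(Q[:,0]).round(4),"ztop",np.percentile(Q[:,2],99).round(4))
cv2.imwrite("pics/s5.png",cv2.resize(im[140:300,280:440],None,fx=3.7,fy=3.7,interpolation=cv2.INTER_CUBIC))
```

```text
down hit False opening 0.0073 tcp [ 0.4499 -0.392   0.2849]
opening carried 0.0072 F [ 0.3 -0.4 -4.3]
insert hit True z err mm 1.4949167573598265 F [-1.   1.4  6.8] open 0.0072
t 44.4833
230 y [0.0638 0.0826 0.1069] x 0.0019 ztop 0.1744
229 y [0.006  0.025  0.0493] x 0.0018 ztop 0.1755
242 y [-0.0497 -0.0291 -0.0056] x 0.0017 ztop 0.1747
240 y [-0.1064 -0.0869 -0.0643] x 0.0021 ztop 0.1747
```

View pics/s5.png

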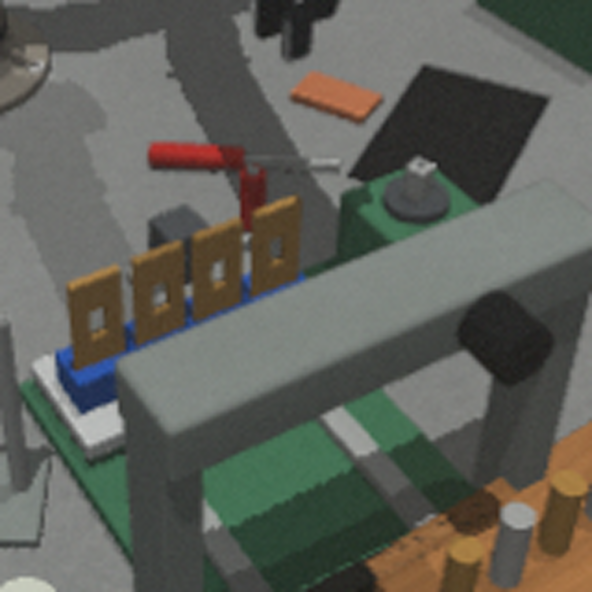

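All four plates stand seated, with crop tops at (95,275), (158,250), (218,225) and (275,205), and top heights agree. Now I'll measure the crank and the shaft with the wrist camera.

Run:
```python
from h import *
rect=lambda P: cv2.minAreaRect((P[:,:2]*1000).astype(np.float32))
def shot(n,p):
    env.reach(p,down(RY)); env.dwell(.3); C=cal("wrist"); im,d=camera("wrist"); cv2.imwrite(f"pics/{n}.png",im); return C,im,cloud(d,C),cv2.cvtColor(im,cv2.COLOR_BGR2HSV)
def big(m):
    n,l,st,_=cv2.connectedComponentsWithStats(m.astype(np.uint8)); return l==1+np.argmax(st[1:,4]) if n>1 else m
C,im1,W,h=shot("w3",[.56,.10,.42]); Z=W[...,2]
for z,n,tol in((.144,"shaft",.005),(.11,"collar",.004),(.1,"gearbox",.004)):
    m=big((abs(Z-z)<tol)&(abs(W[...,0]-.583)<.07)&(abs(W[...,1]-.188)<.07)); v,u=np.nonzero(m)
    if len(u)>10: P=onplane(C,u,v,z); print(n,len(u),rect(P),P.mean(0).round(4))
C,im2,W,h=shot("w4",[.50,.02,.42]); Z=W[...,2]
near=(abs(W[...,0]-.43)<.12)&(abs(W[...,1]-.08)<.13)
m=big(near&(abs(Z-.06)<.006)&(h[...,1]<90)); v,u=np.nonzero(m); P=onplane(C,u,v,.06); print("hub",len(u),rect(P),P.mean(0).round(4))
m=big(near&(Z>.07)&(Z<.1)); v,u=np.nonzero(m); P=W[v,u]; print("handle top",len(u),rect(P),P.mean(0).round(4))
m=near&(abs(Z-.014)<.004)&(h[...,1]<60)&(h[...,2]>150); v,u=np.nonzero(m); P=onplane(C,u,v,.014); print("arm",len(u),rect(P))
cv2.imwrite("pics/w34.png",np.hstack([im1[0:250,200:560],im2[0:250,120:480]]))
a=np.radians(84)
for p in((.429,.044,.25),(.4,.05,.25),(.583,.188,.3)):
    for t in np.arange(4)*np.pi/2+a: print(p,round(np.degrees(t)),kin.inverse_kinematics(np.array(p),down(t)) is not None,end=";")
```

```text
shaft 498 ((583.1234130859375, 186.3942413330078), (19.976587295532227, 19.97146987915039), 15.096429824829102) [0.5831 0.1865 0.144 ]
collar 2410 ((583.5188598632812, 186.39280700683594), (59.38313674926758, 59.41835403442383), 85.57315826416016) [0.583  0.1868 0.11  ]
gearbox 6447 ((582.9810180664062, 186.0294189453125), (98.3946533203125, 98.86986541748047), 85.64167785644531) [0.583  0.1875 0.1   ]
hub 1309 ((442.5985412597656, 23.116838455200195), (44.03580093383789, 43.9343147277832), 88.95503234863281) [0.4426 0.0234 0.06  ]
handle top 1051 ((535.3588256835938, 166.15025329589844), (53.610469818115234, 29.416074752807617), 89.14505004882812) [0.5342 0.1656 0.0891]
arm 706 ((424.06512451171875, 91.54745483398438), (53.82099151611328, 249.7832794189453), 13.121163368225098)
(0.429, 0.044, 0.25) 84 True;(0.429, 0.044, 0.25) 174 True;(0.429, 0.044, 0.25) 264 True;(0.429, 0.044, 0.25) 354 True;(0.4, 0.05, 0.25) 84 True;(0.4, 0.05, 0.25) 174 True;(0.4, 0.05, 0.25) 264 True;(0.4, 0.05, 0.25) 354 True;(0.583, 0.188, 0.3) 84 True;(0.583, 0.188, 0.3) 174 True;(0.583, 0.188, 0.3) 264 True;(0.583, 0.188, 0.3) 354 True;
```

View pics/w34.png

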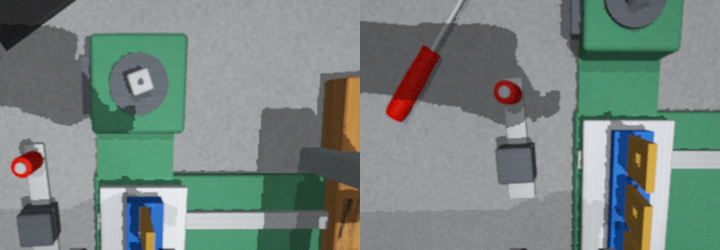

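In the left view the shaft end is at (139,81) with a bright square top, measured at (0.583,0.1865), angle 15.1° mod 90. In the right view the hub is at (516,163) and the red handle at (507,93). The crank has been knocked, so its hub is now at (0.4426,0.0234) with the arm at about 89°. It's the only crank. I'll centre it by squeezing across both flat pairs, then carry and fit it.

```bash
cat >> h.py <<'E'
SH=np.array([.5832,.1868]); SA=np.radians(15.1)
GZ=.095 # TCP above crank underside when hub is held
def near_q7(p,theta):
    t=best(p,theta); return t
E
python3 - <<'E'
from h import *
c=np.array([.4426,.0234]); a=np.radians(88.95)
env.grip(.075,40)
t1=best([*c,.2],a+np.pi/2); env.reach([*c,.20],down(t1))
print("hit",env.movel([*c,GZ],.1,stop_force=12)); env.grip(.03,30); print("open",env.get_state()["opening"])
env.grip(.075); env.movel([*c,.175],.15)
# pick the equivalent whose turn to the shaft angle keeps joint 7 in range
t2=best([*SH,.32],np.radians(105.1)); t2=t2-np.radians(105.1)+a
env.reach([*c,.175],down(t2)); print("hit",env.movel([*c,GZ],.1,stop_force=12)); env.grip(.03,80)
s=env.get_state(); print("open",s["opening"],s["tcp_pos"],"q7",s["qpos"][6],"t",s["time"])
if .041<s["opening"]<.047:
    env.movel([*c,.13],.08); env.dwell(.2); s=env.get_state(); print("F",s["force"].round(2),"T",s["torque"].round(2),s["opening"])
    env.movel([*c,.33],.2)
    env.reach([*SH,.33],down(t2+np.radians(105.1)-a)); env.dwell(.3)
    print(env.get_state()["qpos"][6].round(2))
im,_=camera("scene"); cv2.imwrite("pics/s6.png",cv2.resize(im[80:240,280:460],None,fx=3.3,fy=3.3,interpolation=cv2.INTER_CUBIC))
E
```

```text
hit False
open 0.04358661892773417
hit False
open 0.04317353533162008 [0.44291784 0.02312343 0.09566975] q7 -0.6977897555797814 t 52.6417
F [-0.29 -0.06 -6.63] T [-0.03  0.01 -0.05] 0.043028470048136265
-1.44
```

View pics/s6.png

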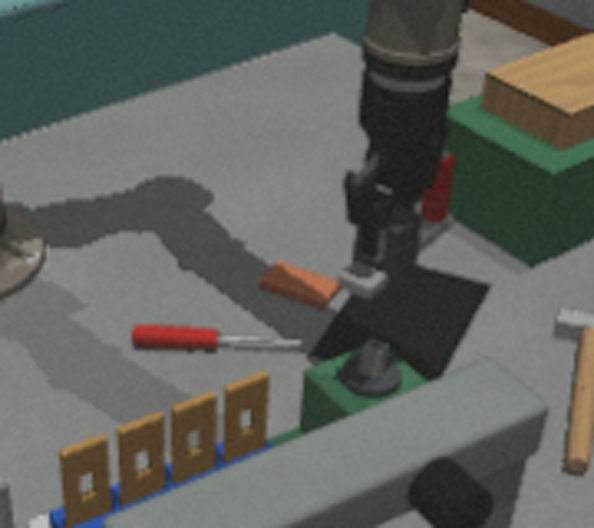

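The crank hangs level in the gripper above the shaft, with the hub at (365,275) and the shaft at (372,370). Next: lower it.

Run:
```python
from h import *
env.movel([*SH,.150+GZ],.1); env.dwell(.3)
offs=[(0,0),(.0015,0),(-.0015,0),(0,.0015),(0,-.0015),(.002,.002),(-.002,-.002),(-.002,.002),(.002,-.002)]
for o in offs:
    p=SH+np.array(o); env.movel([*p,.150+GZ],.03); env.dwell(.1)
    hit=env.movel([*p,.110+GZ-.003],.03,stop_force=12); s=env.get_state(); z=s["tcp_pos"][2]-GZ-.110
    print(o,hit,"above seat mm",round(z*1000,1),s["force"].round(1),s["torque"].round(2))
    if z<.005: break
print(s["time"],s["tcp_pos"])
```

```text
(0, 0) True above seat mm 0.7 [-1.7  0.5  5.2] [-0.07  0.11 -0.03]
59.025 [0.58309694 0.18679817 0.2057316 ]
```

Seated at 0.7 mm on the first try. Next I'll release, take the handle and wind an eighth of a turn as a check.

```bash
cat >> h.py <<'E'
HZ=.110+.055+.054 # TCP height holding the sleeve
def hp(deg): return SH+.085*ux(np.radians(deg))
def wind(a0,a1,step=15,v=.1,limit=25,stop=None):
    n=int(np.ceil(abs(a1-a0)/step)); mx=0
    for a in np.linspace(a0,a1,n+1)[1:]:
        hit=env.movel([*hp(a),HZ],v,stop_force=stop); s=env.get_state(); r=ux(np.radians(a)); f=s["force"][:2]; mx=max(mx,np.linalg.norm(f))
        if hit or np.linalg.norm(f)>limit: print("stopped at",a,hit,s["force"].round(1),s["tcp_pos"].round(4)); return a,mx
    return a1,mx
E
python3 - <<'E'
from h import *
env.grip(.07); p=env.get_state()["tcp_pos"].copy(); env.movel([p[0],p[1],.33],.2)
res=[]
for th in np.radians(np.arange(-180,180,15)):
    q=[kin.inverse_kinematics(np.array([*hp(a),HZ]),down(th)) for a in range(0,360,30)]
    if all(x is not None for x in q): res.append((max(abs(np.array(q)[:,6])),np.degrees(th)))
res.sort(); print(res[:4]); th=np.radians(res[0][1])
env.grip(.06); env.reach([*hp(105.1),.33],down(th)); env.dwell(.2)
print("hit",env.movel([*hp(105.1),HZ],.1,stop_force=10)); env.grip(.015,40); s=env.get_state(); print("open",s["opening"],s["force"].round(1))
if .023<s["opening"]<.029:
    print(wind(105.1,60,limit=20)); print(env.get_state()["force"].round(1),env.get_state()["time"])
im,_=camera("scene"); cv2.imwrite("pics/s7.png",cv2.resize(im[100:280,270:460],None,fx=3.1,fy=3.1,interpolation=cv2.INTER_CUBIC))
E
```

```text
[(np.float64(0.1463705686061001), np.float64(14.999999999999998)), (np.float64(0.37472787525965595), np.float64(0.0)), (np.float64(0.3783816153270177), np.float64(29.999999999999996)), (np.float64(0.6036407199732281), np.float64(-14.999999999999998))]
hit False
open 0.025127880859486838 [-1.4 -0.3  2.9]
(60, np.float64(1.05427012291407))
[-0.5  0.5  4.8] 64.75
```

View pics/s7.png

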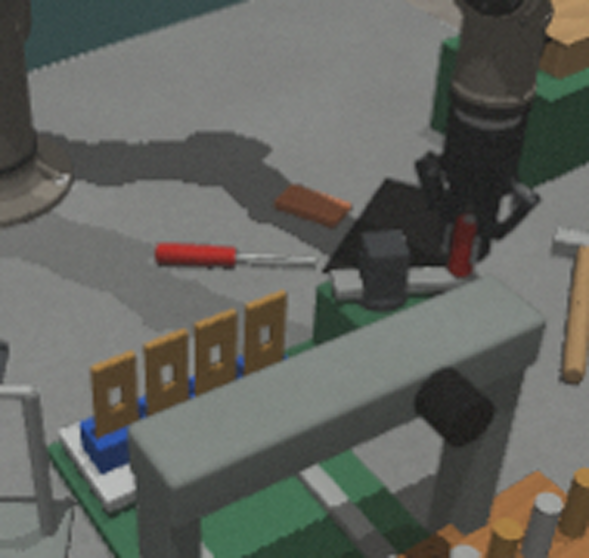

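The handle is held at (462,245), the crank has turned on the seated shaft, and forces are about 1 N. I'll wind it home.

Run:
```python
from h import *
a,mx=wind(60,-885,v=.11,limit=20); print(a,mx,env.get_state()["time"])
if a==-885:
    print(wind(-885,-915,step=5,v=.03,limit=18,stop=12))
s=env.get_state(); print(s["force"].round(1),s["time"])
im,_=camera("scene"); cv2.imwrite("pics/s8.png",cv2.resize(im[100:330,270:470],None,fx=2.6,fy=2.6,interpolation=cv2.INTER_CUBIC))
C=cal("top"); im,d=camera("top"); W=cloud(d,C); L=W[...,:2]-RC
h=cv2.cvtColor(im,cv2.COLOR_BGR2HSV); b=(h[...,0]>100)&(h[...,0]<130)&(h[...,1]>120)&(abs(W[...,2]-.085)<.006)&(abs(L@uy(RY))<.13)&(abs(L@ux(RY)-.1)<.15)
v,u=np.nonzero(b); P=onplane(C,u,v,.085); print("rack travel",cv2.minAreaRect((P[:,:2]*1000).astype(np.float32)),np.percentile((P[:,:2]-RC)@ux(RY),[1,99]))
```

```text
-885 5.9529322520457075 86.85
(-915, np.float64(7.243867879957678))
[ 1.2 -6.8 11.8] 89.25
rack travel ((714.737548828125, -67.0053939819336), (227.1609344482422, 46.7039794921875), 85.49057006835938) [0.11818325 0.16215216]
```

View pics/s8.png

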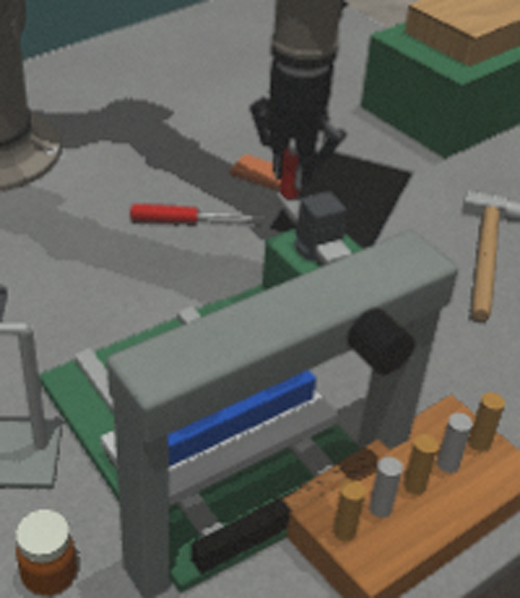

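The crank stopped against growing force at about -915°. The rack has moved 140 mm, which is the expected 0.150 m from a start of about 0.0098 m. I'll release and check the hub angle and the plates with the wrist camera.

Run:
```python
from h import *
rect=lambda P: cv2.minAreaRect((P[:,:2]*1000).astype(np.float32))
p=env.get_state()["tcp_pos"].copy(); env.grip(.05); env.movel([p[0],p[1],.33],.2)
env.reach([.56,.10,.42],down(RY)); env.dwell(.3)
C=cal("wrist"); im,d=camera("wrist"); W=cloud(d,C); Z=W[...,2]; h=cv2.cvtColor(im,cv2.COLOR_BGR2HSV)
near=(np.hypot(W[...,0]-SH[0],W[...,1]-SH[1])<.04)
v,u=np.nonzero(near&(abs(Z-.17)<.006)); P=onplane(C,u,v,.17); print("hub",len(u),rect(P),"z",np.median(Z[v,u]))
m=(np.hypot(W[...,0]-SH[0],W[...,1]-SH[1])<.12)&(abs(Z-.124)<.005)&(h[...,1]<60); v,u=np.nonzero(m); P=onplane(C,u,v,.124); print("arm",rect(P),"mean rel",P[:,:2].mean(0)-SH)
bl=(h[...,0]>100)&(h[...,0]<130)&(h[...,1]>120)&(abs(Z-.085)<.006)&(W[...,0]<.8)&(W[...,0]>.6)
v,u=np.nonzero(bl); P=onplane(C,u,v,.085); print("rack",rect(P), "travel",((P[:,:2]-RC)@ux(RY)).min()+.0216)
br=(h[...,0]>10)&(h[...,0]<28)&(h[...,1]>90)&(abs(Z-.172)<.008)&(W[...,0]<.78)&(W[...,0]>.66)
n,l=cv2.connectedComponents(br.astype(np.uint8))
for i in range(1,n):
    v,u=np.nonzero(l==i)
    if len(u)>25: P=onplane(C,u,v,.172); r=rect(P); print("plate top",len(u),np.round((np.array(r[0])/1000-RC)@np.array([ux(RY),uy(RY)]).T,4),np.round(r[1],1))
cv2.imwrite("pics/w5.png",im)
for u0 in(118.3,-61.7):
    hb=np.array([.4365,.3836])-.035*ux(np.radians(u0)); t=best([*hb,.2],np.radians(u0)); print(u0,hb,t, kin.inverse_kinematics(np.array([*hb,.1]),down(t)))
```

```text
hub 2800 ((583.1420288085938, 186.38888549804688), (43.87539291381836, 43.66954040527344), 77.24539184570312) z 0.16983636253273277
arm ((558.0264892578125, 191.90557861328125), (36.00632095336914, 155.1707000732422), 77.45680236816406) mean rel [-0.01508802  0.0031065 ]
rack ((717.7781372070312, -13.568378448486328), (120.00228881835938, 46.555137634277344), 85.77730560302734) travel 0.13723734624997777
plate top 545 [0.1491 0.0871] [45.5 12.3]
plate top 155 [0.1363 0.0448] [17.6 11. ]
plate top 123 [ 0.1382 -0.0709] [11.9 22.3]
118.3 [0.45309309 0.35278329] 2.0647245051092917 [-0.74775556  0.58145169 -0.02907411  1.94177691  0.02753134  0.61873713
  1.27024137]
-61.7 [0.41990691 0.41441671] 2.0647245051092917 [-0.84560709  0.60001645 -0.05112815  1.90241796  0.04831887  0.64032688
  1.13815059]
```

View pics/w5.png

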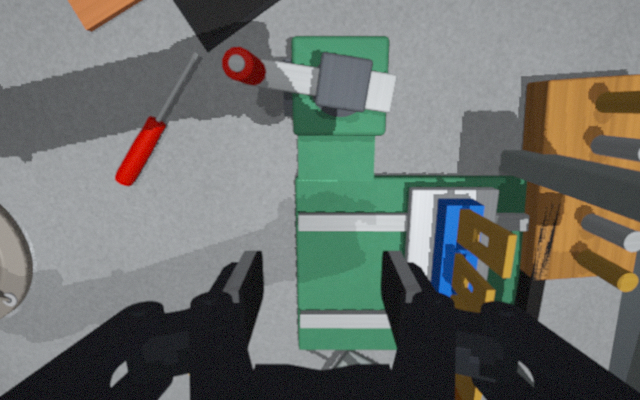

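The wrist view shows the crank still seated, with the hub at (345,80) and the arm pointing left at 167°. The rack is at home with plates standing (485,235 and 470,285, the others partly hidden by the fingers and bridge). Hub angle gives 1018° turned, and 1009° was needed, so the shaft is at its stop. Next I'll pull the crank off and lay it on the mat.

Run:
```python
from h import *
th=2.0647+np.radians(167.25-118.3); hb=np.array([.4365,.3836])-.035*ux(np.radians(118.3))
SP=np.array([.5831,.1866])
env.grip(.075,80); env.reach([*SP,.33],down(th)); print("hit",env.movel([*SP,.110+GZ+.001],.1,stop_force=12)); env.grip(.03,80)
s=env.get_state(); print(s["opening"],s["tcp_pos"].round(4),s["qpos"][6].round(2))
z0=s["tcp_pos"][2]
if .041<s["opening"]<.047:
    env.movel([*SP,z0+.05],.06); s=env.get_state(); print("F",s["force"].round(1),s["torque"].round(2))
    env.movel([*SP,.33],.15); env.dwell(.2); s=env.get_state(); print("carry",s["force"].round(1),round(s["opening"],4))
    env.reach([*hb,.30],down(2.0647)); env.movel([*hb,.02+GZ],.12); env.dwell(.2)
    print("hit",env.movel([*hb,.001+GZ],.03,stop_force=6)); s=env.get_state(); print("underside z",s["tcp_pos"][2]-GZ,s["time"])
im,_=camera("scene"); cv2.imwrite("pics/s9.png",cv2.resize(im[100:260,300:500],None,fx=3,fy=3,interpolation=cv2.INTER_CUBIC))
```

```text
hit False
0.042877910539527345 [0.5836 0.1866 0.2067] 2.47
F [-0.8  0.3 -5.7] [-0.08 -0.06 -0.02]
carry [-0.6 -0.2 -6.4] 0.0432
hit True
underside z 0.00571069021040696 101.2417
```

View pics/s9.png

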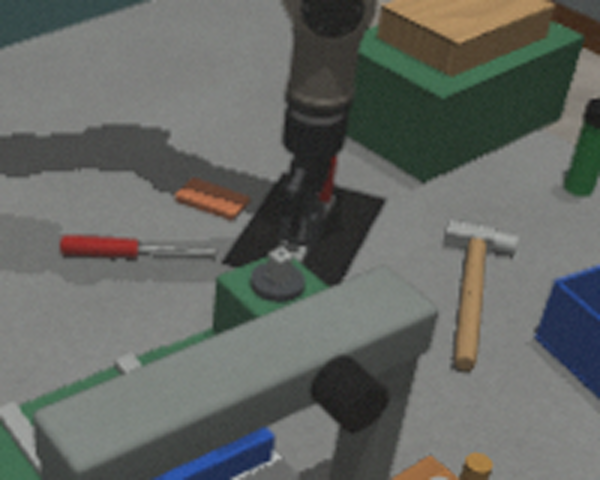

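The crank is down on the mat, still held at (310,205), and the shaft is bare (278,275). I'll release, retreat, and check the final state with the top and wrist cameras.

Run:
```python
from h import *
rect=lambda P: cv2.minAreaRect((P[:,:2]*1000).astype(np.float32))
p=env.get_state()["tcp_pos"].copy(); env.grip(.075); env.movel([p[0],p[1],.32],.15)
env.reach([.52,-.09,.42],down(RY)); env.dwell(.3)
C=cal("wrist"); im,d=camera("wrist"); W=cloud(d,C); Z=W[...,2]; h=cv2.cvtColor(im,cv2.COLOR_BGR2HSV)
br=(h[...,0]>10)&(h[...,0]<28)&(h[...,1]>90)&(Z>.1)&(Z<.185)&(W[...,0]<.77)&(W[...,0]>.66)
n,l=cv2.connectedComponents(br.astype(np.uint8))
for i in range(1,n):
    Q=W[l==i]
    if len(Q)>40: print("plate",len(Q),"y",np.percentile((Q[:,:2]-RC)@uy(RY),[2,98]).round(3),"x",np.median((Q[:,:2]-RC)@ux(RY)).round(3),"ztop",np.percentile(Q[:,2],98).round(4))
C=cal("top"); it,d=camera("top"); W=cloud(d,C); Z=W[...,2]; h=cv2.cvtColor(it,cv2.COLOR_BGR2HSV)
m=np.hypot(W[...,0]-.4365,W[...,1]-.3836)<.13
v,u=np.nonzero(m&(abs(Z-.064)<.005)&(h[...,1]<80)); P=W[v,u]; r=rect(P); print("hub",len(u),r,np.median(P,0))
v,u=np.nonzero(m&(h[...,1]<70)&(h[...,2]>130)&(Z<.04)&(Z>.008)); P=W[v,u]; print("arm",rect(P),"z",np.percentile(P[:,2],[5,50,95]).round(4))
v,u=np.nonzero(m&((h[...,0]<8)|(h[...,0]>172))&(h[...,1]>120)&(Z>.07)); print("handle",np.median(W[v,u],0))
a=np.load("top0.npz")["im"]; print("t",env.get_state()["time"])
cv2.imwrite("pics/fin.png",np.vstack([it[40:320,0:640],cv2.resize(im,(480,300))[:, :].copy() if 0 else cv2.copyMakeBorder(cv2.resize(im,(448,280)),0,0,0,192,cv2.BORDER_CONSTANT)]))
```

```text
plate 2948 y [0.064 0.107] x 0.146 ztop 0.1726
plate 2140 y [0.008 0.049] x 0.136 ztop 0.1729
plate 2301 y [-0.048 -0.005] x 0.146 ztop 0.1725
plate 1844 y [-0.105 -0.063] x 0.136 ztop 0.1731
hub 219 ((453.20782470703125, 352.6515808105469), (44.336891174316406, 44.37104415893555), 28.876611709594727) [0.45337777 0.35275479 0.06426884]
arm ((442.01177978515625, 394.55792236328125), (208.51463317871094, 237.61492919921875), 57.38811111450195) z [0.0103 0.0187 0.0242]
handle [0.41094097 0.42299314 0.0869039 ]
t 105.4
```

View pics/fin.png

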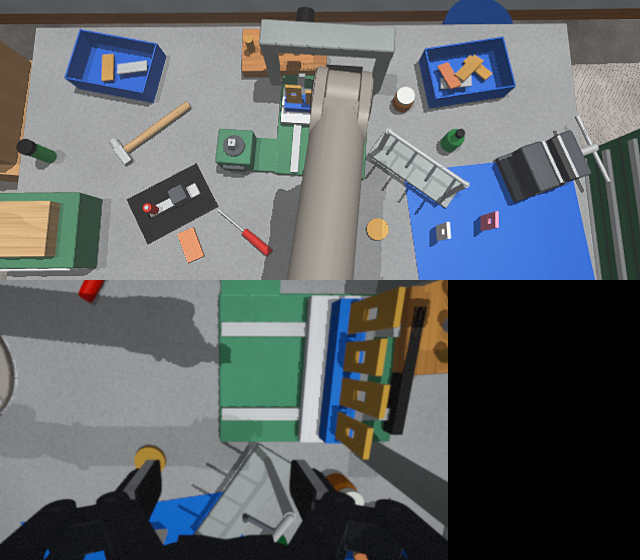

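The top view shows the crank flat on the mat (hub at 180,195; handle at 148,208), the rail empty, and the bystanders where they were. The wrist view shows four plates upright in the rack at home. Handing in.

```bash
python3 -c "
from h import *
job.job_done(); print(env.get_state()['time'])"
```

```text
the job is handed in; nothing more can be done
the job is handed in; nothing more can be done
```

I stood all four brass plates in the blue rack, wound the table home with the crank, laid the crank on the mat and handed the job in. It took about 105 s of the 210 s allowed. Two things went off plan:
- **Plate 3:** it first landed on a slot divider because I had gripped it about 8 mm off centre. I lifted it, shifted it 7.5 mm and it seated.
- **Crank:** it had been knocked aside before I reached for it, so I measured it again. It then fitted the shaft on the first try.

**Last checks:**
- **Plates:** all four stand with tops at about 173 mm, where fully seated is 172 mm. Their faces read at x = 0.136 or 0.146 m, so they probably lean a few degrees alternately in the slots. I did not measure the tilt directly; the slot limits it to about 10°.
- **Table:** I wound it until the force rose to about 7 N at the handle. The hub angle showed 1018° turned against about 1009° needed, within the socket's play. The top camera showed 140 mm of travel, as expected from the start of about 10 mm. One wrist-camera reading gave 137 mm, about 3 mm short but still within tolerance.
- **Crank:** it lies flat on the mat, hub top at 64 mm as it should be, with its middle within a few mm of the mat's centre.
- **Bystanders:** they look unmoved in the top view, though I did not measure them.

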